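Slide a specimen cassette along the reader's rail into its corner pocket

TASK

On the desk is a flat cassette reader with a single white specimen cassette lying loose on its bed. With your fingertips push the cassette over until its long side is flush against the long rail, then, keeping it against the rail, slide it along into the corner pocket until it is fully home against both the rail and the end stop. Only push it: never lift or tip it or push it off the bed, leave the jar, the mouse and the cardboard core where they stand, and finish with the hand clear.

Things in the scene. Friction and masses are not known exactly. Their poses are not given: they have to be found in the camera images.
- reader: Cassette reader fixed to the desk: flat grey bed 180 (x -100..80) by 320 mm (y -160..160), top 20 mm above the desk. Origin at desk height, z up; all lengths in its frame, mm. Three aluminium walls on the bed, all 10 mm high: rail, end stop, guide (see points); between them the corner pocket, with a dark window in its floor. Beyond the stop a white housing, y 160..230, 34 mm high. The rest of the bed is free.
- rail (a point): Foot of the long rail's straight face, in its middle, on the bed: reader x = +60, y = -12. The rail stands on the bed's +x side and runs along y from -160 to 137; the cassette is pushed against it towards +x. Axes as the reader's.
- stop (a point): Foot of the end stop's face on the bed: reader x = +38, y = +125. The stop crosses the +y end of the rail (x 3..72); the cassette comes up to it towards +y. Axes as the reader's.
- guide (a point): Foot of the short guide's inner face, 44 mm from the rail and parallel to it: reader x = +16, y 95..125 (point in the middle, y = 110). Towards -y a mouth piece flares away from the rail: y 77..99, x -1..17. The cassette, 40 mm wide, goes between guide and rail; when home, its rear 24 mm stick out of the guide, so it can be pushed from behind all the way. Axes as the reader's.
- pocket (a point): The point on the bed, 20 mm above the desk, where the cassette's origin is when it is fully home: x = +40, y = +98 mm in the reader's frame. Axes as the reader's.
- cassette: Loose white plastic cassette, a flat block 40 (its x) by 54 (its y) by 14 mm high, 40 to 85 g, dark slots and a paper strip on top. Origin at the centre of its underside, z up. It starts flat on the bed, clear of the rail and short of the pocket, its long side up to 0.45 rad off the rail's line. Its long side goes along the rail; its y axis then points to the end stop. Slippery: friction about 0.35 with everything.
- jar: Bystander: clear capped specimen jar, 44 mm across, 55 mm tall, loose on the desk beyond the rail. Origin at the centre of its underside.
- mouse: Bystander: black computer mouse, 105 by 60 mm, 34 mm high, loose on the desk past the reader's end away from the pocket. Origin at the centre of its underside.
- core: Bystander: brown cardboard core, a short upright tube 52 mm across, 30 mm tall, loose on the desk beyond the rail near the pocket. Origin at the centre of its underside.
Things that resemble listed ones, but are neither listed nor needed, are in the scene too. Of the things shaped like the cassette, the white one is meant.

How it is judged:
By the outcome, as a careful person would: the job done as asked, in the order asked, and still so for the second after the job is handed in, with the robot touching nothing.
It also fails if it takes over 45 s, if anything falls off the work surface, if the arm or the gripper's body presses on something with over 40 N, if the wrist force passes 120 N, or if a joint passes its speed limit or range.

ROBOT

A 7-joint arm with a two-finger parallel gripper is mounted at the origin on the work surface. World frame = base frame: x ahead of the robot, y to its left, z up, the work surface at z = 0. Lengths are in m, angles in rad, forces in N, time in s.
With the tool pointing down it reaches from about 0.425 to 0.875 m from the base axis. Payload 4.7 kg.
Tool frame: the origin (TCP) lies midway between the tips of the shut fingers; the grasp point (between the pads) lies 19 mm behind it; x points along the fingers, z is the direction in which the jaws open and shut, and the axes are right-handed (so a half turn about x gives the same grasp; the last joint's range is limited). The gripper opens to 87 mm and grips with 3 to 60 N. Pads are 19 mm wide; open, the fingers measure 117 mm over their backs; the gripper's body (75 mm by 190 mm) begins 51 mm behind the grasp point.
Start: joints at [-1.247, 0.321, -0.07, 1.45, 0.023, 1.371, -0.057], TCP at [0.198, 0.619, 0.223] pointing down, gripper open.
Joint ranges: [-2.86, 2.86], [-0.3, 2.09], [-1.38, 1.24], [0.06, 2.45], [-1.56, 4.7], [0.09, 2.05], [-2.69, 2.69]. Speed limits (rad/s): [2.57, 2.57, 3.14, 3.14, 3.14, 3.14, 3.14].

INTERFACE

Orientations are given as a rotation vector (axis times angle).
In Python, from bench import ctrl gives the robot as it stands.
- The arm moves only by the shell command python3 -m pendant 'ROWS' [OPENING] [FORCE]. ROWS is JSON, a list of rows, each an object with "travel": the shift along the tool's x, y, z in m, a list of three; "twist": the turn about the tool's x in rad. In form: [{"travel": [x, y, z], "twist": twist}, ...]. A call has 1 to 10 rows; each row is the pose to reach, as a shift and turn from the pose measured when the call began, along the tool's axes at that moment; what a row does not reach only later rows make up. A row lasts 1/8 s, in which the tool goes at most 62.5 mm and 10.7 degrees, less where a joint would pass 70% of its speed; a pose out of reach is approached as far as the arm can. A call with a gripper value outside its range is refused whole. OPENING is the opening, from -1 (shut) to 1 (fully open), so that 0 is half open, set as the call begins (- or left out, the last holds). The fingers move at their own pace and stop on an object; FORCE is the grip in N (left out, the last holds). Time passes only in rows, so rows that repeat a pose let the fingers close. It gives the time, the measured TCP pose, the force and the opening at its end, in the units of the state.
- ctrl.get_state(): the state, without advancing time (a new reading comes with each control period).
- ctrl.get_image(name): name is "side" or "top" or "wrist"; returns the picture (480x640x3 uint8, red, green, blue); there is no depth.
- ctrl.camera_model(name): a dict with "K" (3x3 intrinsics, pixels), "distortion" ([k1, k2, p1, p2, k3] as OpenCV has them; the pictures are not rectified), "rvec" (rotation vector, rad) and "tvec" (3), from world to camera coordinates, as OpenCV has them; the wrist camera has in their place "T_tool_cam" (4x4, takes a point from camera to tool coordinates, whose origin is the TCP and whose axes are the tool frame's). Camera axes: x right, y down, z forward; pixel columns grow to the right and rows downward; lengths in m; the calibration is good to about 2 mm. A picture is of the moment at which its call begins: read the wrist's pose just before it. camera_model takes no time and is no camera call.
- ctrl.close_job(): hands the job in, once; it reports no verdict.
The state is a dict: "time": time; "joint_positions": joint angles; "qd": joint speeds; "joint_torque": joint torques, N m; "position": TCP position; "tool_rot": TCP orientation; "ft_force": force on the tool from outside, world axes, zero at the start; "torque": the same for the moment, N m; "grip_width": opening from 0.0 (shut) to 1.0 (fully open).
Only numpy, scipy, OpenCV 4.12 (cv2) and the standard library are available. Lean on these libraries where they do the work, as an engineer would, in place of code of your own. Each camera call takes 0.05 s, during which the arm holds its last target.

## Working session

There is one attempt and no reset: what is moved stays moved. The work goes in short steps, Python scripts to look and compute and a shell command to move; the robot and the scene stay as the last step left them, time stands still between calls to the robot, and variables do not carry over. Pictures are saved under pics/ and viewed, and the job is handed in when it is done.

```bash
ls; mkdir -p pics; python3 - <<'E'
from bench import ctrl
import cv2, numpy as np
s=ctrl.get_state(); print({k:np.round(v,4).tolist() for k,v in s.items()})
for n in ["top","side"]:
    im=ctrl.get_image(n); cv2.imwrite(f"pics/{n}0.png",im[:,:,::-1])
for n in ["top","side","wrist"]:
    m=ctrl.camera_model(n); print(n,{k:np.round(v,4).tolist() for k,v in m.items()})
E
```

```text
pics
{'time': 0.0, 'joint_positions': [-1.2469, 0.3218, -0.0701, 1.4517, 0.0226, 1.3708, -0.0569], 'qd': [0.0017, 0.0007, -0.0012, 0.0009, 0.0005, -0.0001, 0.0008], 'joint_torque': [-0.0007, -49.1279, -0.4042, -31.2531, -0.0639, 0.0436, 0.0002], 'position': [0.198, 0.6185, 0.2215], 'tool_rot': [-0.9793, 1.3415, 0.9773], 'ft_force': [0.5892, -1.1916, 0.7802], 'torque': [-0.0481, -0.063, -0.0107], 'grip_width': 0.999}
top {'K': [[552.7126, 0.0, 317.9659], [0.0, 552.7126, 233.3696], [0.0, 0.0, 1.0]], 'distortion': [-0.0748, 0.0, 0.0, 0.0, 0.0], 'rvec': [2.1425, -2.1771, 0.1291], 'tvec': [0.0016, 0.5717, 0.9579]}
side {'K': [[569.2185, 0.0, 311.6066], [0.0, 569.2185, 241.0429], [0.0, 0.0, 1.0]], 'distortion': [-0.0884, 0.0, 0.0, 0.0, 0.0], 'rvec': [0.3753, -2.6214, 1.4271], 'tvec': [0.5384, 0.1296, 0.8685]}
wrist {'K': [[378.5623, 0.0, 321.1479], [0.0, 378.5623, 235.3172], [0.0, 0.0, 1.0]], 'distortion': [-0.0564, 0.0, 0.0, 0.0, 0.0], 'T_tool_cam': [[-0.0002, -0.2433, 0.97, -0.1628], [0.0011, -0.97, -0.2433, 0.0667], [1.0, 0.001, 0.0005, -0.0001], [0.0, 0.0, 0.0, 1.0]]}
```

View pics/top0.png

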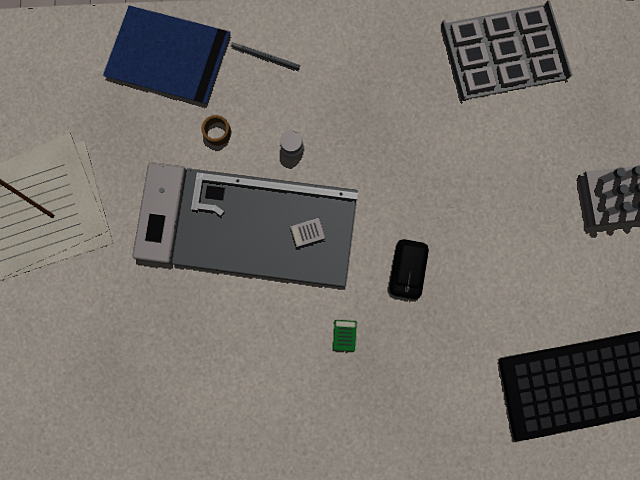

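View pics/side0.png

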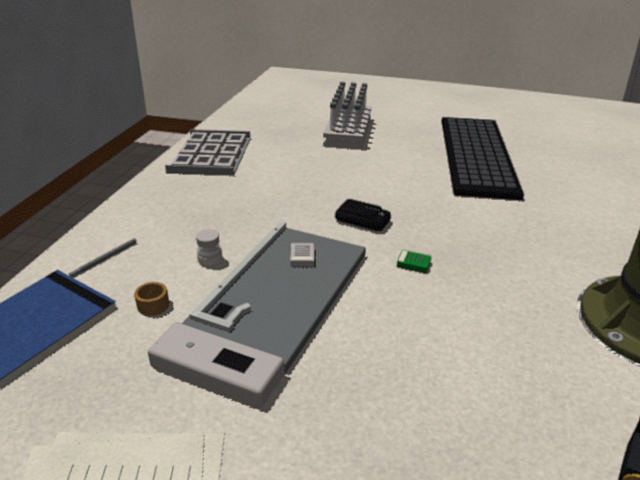

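The top view shows the reader spanning about (135–357, 163–288): rail along the top edge, pocket at about (213, 193), cassette at about (308, 233). The jar is at (291, 148), the core at (216, 130) and the mouse at (408, 270).

```bash
cat > h.py <<'E'
from bench import ctrl
import cv2, numpy as np
from scipy.spatial.transform import Rotation as R
def ray(n,px,z,Tt=None):
    m=ctrl.camera_model(n); px=np.asarray(px,float).reshape(-1,1,2)
    u=cv2.undistortPoints(px,np.array(m['K']),np.array(m['distortion'])).reshape(-1,2)
    d=np.c_[u,np.ones(len(u))]
    if Tt is None:
        Rm=cv2.Rodrigues(np.array(m['rvec']))[0]; c=-Rm.T@np.array(m['tvec']); d=d@Rm
    else:
        T=Tt@np.array(m['T_tool_cam']); c=T[:3,3]; d=d@T[:3,:3].T
    return c+d*((z-c[2])/d[:,2])[:,None]
def toolT(s):
    T=np.eye(4); T[:3,:3]=R.from_rotvec(s['tool_rot']).as_matrix(); T[:3,3]=s['position']; return T
def proj(n,P,Tt=None):
    m=ctrl.camera_model(n); P=np.asarray(P,float).reshape(-1,3)
    if Tt is None: rv,tv=np.array(m['rvec']),np.array(m['tvec'])
    else:
        T=np.linalg.inv(Tt@np.array(m['T_tool_cam'])); rv=cv2.Rodrigues(T[:3,:3])[0]; tv=T[:3,3]
    return cv2.projectPoints(P,rv,tv,np.array(m['K']),np.array(m['distortion']))[0].reshape(-1,2)
E
python3 - <<'E'
import cv2
im=cv2.imread("pics/top0.png")[155:295,125:365]
cv2.imwrite("pics/top0c.png",cv2.resize(im,None,fx=3.3,fy=3.3,interpolation=cv2.INTER_CUBIC))
for p in [(250,240),(330,260),(308,233),(250,185),(240,300),(215,192),(160,190)]:
    i=cv2.imread("pics/top0.png");print(p,i[p[1],p[0]])
E
```

```text
(250, 240) [75 74 72]
(330, 260) [78 77 76]
(308, 233) [87 87 92]
(250, 185) [121 121 122]
(240, 300) [123 131 138]
(215, 192) [16 14 14]
(160, 190) [86 86 85]
```

View pics/top0c.png

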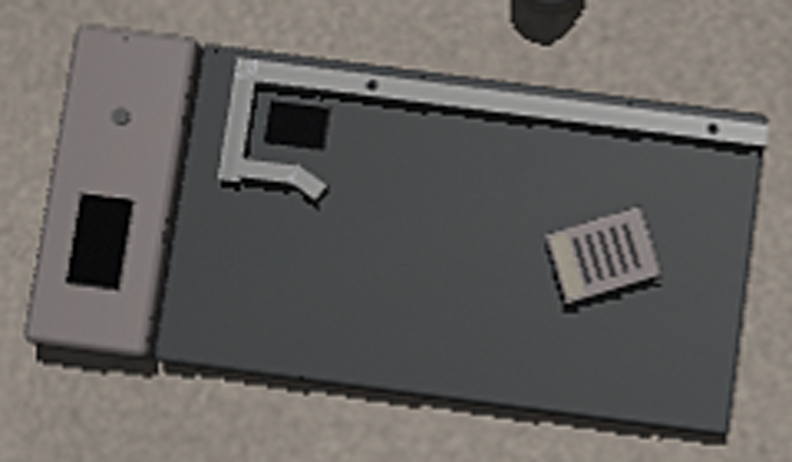

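```bash
cat > meas.py <<'E'
from h import *
def frame():
    im=cv2.imread("pics/top0.png"); g=cv2.GaussianBlur(im,(3,3),0).astype(int)
    gray=g.mean(2)
    # rail: bright low saturation vs bed; front top edge
    def cross(vals,th,up):
        for i in range(len(vals)-1):
            a,b=vals[i],vals[i+1]
            if (up and a<th<=b) or (not up and a>th>=b): return i+(th-a)/(b-a)
    raw=im.astype(float).mean(2)
    rail=[];front=[];right=[]
    for c in list(range(230,350,3)):
        # rail: brightest row in 170..205, then falling crossing of 95 going down
        col=raw[170:205,c]; 
        k=int(165+ (c-210)*0.105)  # rough
        j=np.argmax(np.convolve(col,np.ones(3)/3,'same'))
        t=cross(col[j:],80,False)
        if t is not None: rail.append((c,170+j+t))
    for c in range(185,340,3):
        col=raw[240:300,c]; t=cross(col,58,False)   # bed->dark side shadow
        if t is not None: front.append((c,240+t))
    for r in range(205,275,3):
        row=raw[r,335:375]; t=cross(row,100,True)
        if t is not None: right.append((335+t,r))
    return rail,front,right
def fit(P):
    P=np.array(P)
    for _ in range(4):
        c=P.mean(0);u,s,v=np.linalg.svd(P-c);d=(P-c)@v[1];k=abs(d)<2.5*max(d.std(),.0005);P=P[k]
    return P.mean(0),v[0],d.std(),len(P)
if __name__=="__main__":
    rail,front,right=frame()
    for nm,p,z in [("rail",rail,.03),("front",front,.02),("right",right,.02)]:
        c,v,s,n=fit(ray("top",p,z)[:,:2]); v=v*np.sign(v[1] if nm!="right" else v[0])
        print(nm,c.round(4),v.round(4),np.degrees(np.arctan2(-v[0],v[1]) if nm!="right" else np.arctan2(v[1],v[0])).round(2),s.round(5),n)
E
python3 meas.py
```

```text
rail [0.6521 0.045 ] [0.1455 0.9894] -8.37 0.0002 38
front [0.5103 0.0958] [0.0193 0.9998] -1.11 0.02196 52
right [ 0.5613 -0.0681] [ 0.9894 -0.1454] -8.36 0.00028 24
```

```bash
cat > fr.py <<'E'
from h import *
from meas import frame,fit
def reader():
    rail,front,right=frame()
    c,v,_,_=fit(ray("top",rail,.03)[:,:2]); v=v*np.sign(v[1]); ey=v; ex=np.array([v[1],-v[0]])
    c2,_,_,_=fit(ray("top",right,.02)[:,:2])
    # origin: (c-o).ex=.06 ; (c2-o).ey=-.16
    o=ex*(c@ex-.06)+ey*(c2@ey+.16)
    return o,ex,ey
def r2w(p,z,f): o,ex,ey=f; p=np.asarray(p,float).reshape(-1,2); return np.c_[o+p[:,:1]*ex+p[:,1:]*ey,np.full(len(p),z)]
def w2r(P,f): o,ex,ey=f; P=np.asarray(P)[...,:2]-o; return np.stack([P@ex,P@ey],-1)
E
python3 - <<'E'
from fr import *
f=reader(); print([x.round(4) for x in f], np.degrees(np.arctan2(f[1][1],f[1][0])))
im=cv2.imread("pics/top0.png")
S=4;x0,y0=125,155
big=cv2.resize(im[y0:295,x0:320+45],None,fx=3.3,fy=3.3,interpolation=cv2.INTER_CUBIC)
def poly(pts,z,col):
    p=proj("top",r2w(pts,z,f)); p=((p-[x0,y0]+.5)*3.3-.5)
    cv2.polylines(big,[(p*16).astype(int)],True,col,1,cv2.LINE_AA,4)
poly([(-.1,-.16),(.08,-.16),(.08,.16),(-.1,.16)],.02,(0,255,0))
poly([(.06,-.16),(.06,.125),(.016,.125),(.016,.095)],.03,(0,0,255))
cv2.imwrite("pics/ov.png",big)
# cassette: bright warm pixels on bed
g=im.astype(int); w=r2w([(-.1,-.16),(.052,-.16),(.052,.06),(-.1,.06)],.025,f)
roi=np.zeros(im.shape[:2],np.uint8); cv2.fillPoly(roi,[proj("top",w).astype(int)],1); roi=cv2.erode(roi,np.ones((5,5)))
m=((g.mean(2)>95)&(roi>0)).astype(np.uint8)
m=cv2.morphologyEx(m,cv2.MORPH_CLOSE,np.ones((5,5)))
cs=cv2.findContours(m,0,2)[0]; c=max(cs,key=cv2.contourArea)
print(len(cs),cv2.contourArea(c))
P=w2r(ray("top",c.reshape(-1,2),.034),f)
r=cv2.minAreaRect((P*1000).astype(np.float32)); print(r, cv2.boxPoints(r).round(1).tolist())
E
```

```text
[array([0.5978, 0.0882]), array([ 0.9894, -0.1455]), array([0.1455, 0.9894])] -8.36774534472543
1 594.5
((-11.360968589782715, -79.318359375), (38.843753814697266, 54.01399612426758), 24.334287643432617) [[-40.20000076293945, -62.70000076293945], [-17.899999618530273, -111.9000015258789], [17.5, -95.9000015258789], [-4.800000190734863, -46.70000076293945]]
```

View pics/ov.png

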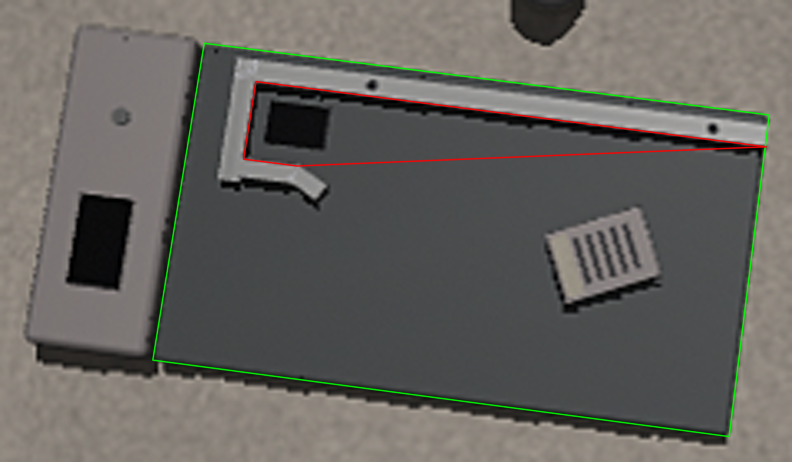

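```bash
cat > go.py <<'E'
import sys
from fr import *
def st():
    s=ctrl.get_state(); f=reader(); T=toolT(s); Rm=T[:3,:3]
    zr=np.array([Rm[:2,2]@f[1],Rm[:2,2]@f[2]]); 
    return s,f,T,zr
def plan(x,y,z,jaw_deg):
    """reader mm target of TCP, z world m, jaw axis (tool z) angle in reader frame, deg"""
    s,f,T,zr=st()
    print("t",round(s['time'],2),"reader mm",(w2r(s['position'],f)*1000).round(1),"z",round(s['position'][2]*1000,1),"toolx",T[:3,0].round(4),"jaw",np.degrees(np.arctan2(zr[1],zr[0])).round(2),"F",np.r_[np.dot(s['ft_force'][:2],f[1]),np.dot(s['ft_force'][:2],f[2]),s['ft_force'][2]].round(1),"w",round(s['grip_width'],3))
    t=r2w([x/1e3,y/1e3],z,f)[0]-T[:3,3]
    d=(np.radians(jaw_deg)-np.arctan2(zr[1],zr[0])+np.pi/2)%np.pi-np.pi/2
    sgn=np.sign(T[2,0]) # tool x down -> -: twist about tool x = -yaw
    print("travel",(T[:3,:3].T@t).round(4),"twist",round(sgn*d,4), "j7",s['joint_positions'][6].round(3))
    for n,a in [("reader+x",f[1]),("reader+y",f[2])]: print(n,"10mm in tool",(T[:3,:3].T@np.r_[a*.01,0]).round(5))
if __name__=="__main__": plan(*map(float,sys.argv[1:]))
E
python3 go.py -66 -79 0.15 90; python3 go.py -66 -79 0.15 0
```

```text
t 0.1 reader mm [-472.7  466.5] z 221.6 toolx [-4.0e-04 -1.8e-03 -1.0e+00] jaw 80.62 F [ 0.4 -0.7 -0.7] w 0.998
travel [ 0.0725 -0.4902 -0.4718] twist -0.1637 j7 -0.057
reader+x 10mm in tool [-0.      -0.00987  0.00163]
reader+y 10mm in tool [-2.00e-05  1.63e-03  9.87e-03]
t 0.1 reader mm [-472.7  466.5] z 221.6 toolx [-4.0e-04 -1.8e-03 -1.0e+00] jaw 80.62 F [ 0.4 -0.7 -0.7] w 0.998
travel [ 0.0725 -0.4902 -0.4718] twist 1.407 j7 -0.057
reader+x 10mm in tool [-0.      -0.00987  0.00163]
reader+y 10mm in tool [-2.00e-05  1.63e-03  9.87e-03]
```

```bash
python3 -m pendant '[{"travel":[0,-0.04,-0.04],"twist":-0.02},{"travel":[0,-0.08,-0.08],"twist":-0.05},{"travel":[0,-0.12,-0.12],"twist":-0.08},{"travel":[0,-0.16,-0.155],"twist":-0.11},{"travel":[0,-0.20,-0.19],"twist":-0.14},{"travel":[0.01,-0.24,-0.23],"twist":-0.164},{"travel":[0.02,-0.28,-0.27],"twist":-0.164},{"travel":[0.03,-0.32,-0.31],"twist":-0.164},{"travel":[0.04,-0.36,-0.345],"twist":-0.164},{"travel":[0.05,-0.40,-0.385],"twist":-0.164}]' -0.4; python3 go.py -66 -79 0.10 90
```

```text
time: 1.35
position: [0.4621, 0.1285, 0.1719]
tool_rot: [-1.102, 1.275, 1.101]
ft_force: [1.6, -0.3, 0.0]
grip_width: 0.3
t 1.35 reader mm [-140.2   20.1] z 171.9 toolx [-3.0e-04 -1.3e-03 -1.0e+00] jaw 90.05 F [ 1.6 -0.1  0. ] w 0.3
travel [ 0.072  -0.0741 -0.0991] twist 0.0009 j7 1.093
reader+x 10mm in tool [-0.e+00 -1.e-02 -1.e-05]
reader+y 10mm in tool [-1.e-05 -1.e-05  1.e-02]
```

```bash
python3 -m pendant '[{"travel":[0.02,-0.03,-0.04],"twist":0},{"travel":[0.04,-0.055,-0.075],"twist":0},{"travel":[0.06,-0.074,-0.099],"twist":0},{"travel":[0.072,-0.074,-0.099],"twist":0},{"travel":[0.072,-0.074,-0.099],"twist":0},{"travel":[0.072,-0.074,-0.099],"twist":0}]'; python3 go.py -66 -79 0.025 90
python3 - <<'E'
from h import *
s=ctrl.get_state(); im=ctrl.get_image("wrist"); cv2.imwrite("pics/w1.png",im[:,:,::-1])
E
```

```text
time: 2.1
position: [0.5209, 0.0211, 0.1004]
tool_rot: [-1.104, 1.274, 1.103]
ft_force: [0.1, 0.5, -0.2]
grip_width: 0.299
t 2.1 reader mm [-66.3 -77.5] z 100.4 toolx [ 1.e-04 -6.e-04 -1.e+00] jaw 90.17 F [ 0.1  0.5 -0.2] w 0.299
travel [ 0.0754 -0.0003 -0.0014] twist 0.003 j7 1.409
reader+x 10mm in tool [ 0.e+00 -1.e-02 -3.e-05]
reader+y 10mm in tool [-1.e-05 -3.e-05  1.e-02]
```

View pics/w1.png

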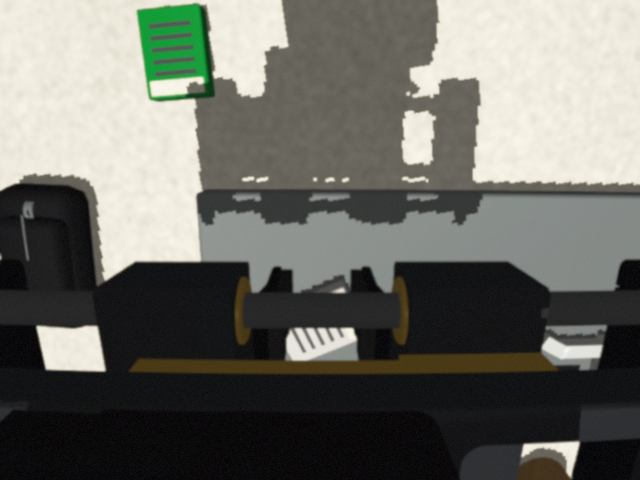

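The wrist view shows the cassette between the two fingers at about (320, 340), with the fingers over clear bed and the green decoy well away at (175, 50). Next I lower the hand.

```bash
python3 -m pendant '[{"travel":[0.03,0,-0.001],"twist":0},{"travel":[0.055,0,-0.0015],"twist":0},{"travel":[0.07,0,-0.0015],"twist":0},{"travel":[0.0754,0,-0.0015],"twist":0},{"travel":[0.0754,0,-0.0015],"twist":0},{"travel":[0.0754,0,-0.0015],"twist":0}]'; python3 go.py -20 -79 0.025 90
python3 - <<'E'
from h import *
for n in ["top","side"]:
    im=ctrl.get_image(n); cv2.imwrite(f"pics/{n}1.png",cv2.resize(im[130:310,125:445,::-1],None,fx=2.5,fy=2.5))
E
```

```text
time: 2.9
position: [0.5218, 0.0197, 0.0261]
tool_rot: [-1.104, 1.272, 1.102]
ft_force: [-0.3, -0.6, -0.2]
grip_width: 0.297
t 2.9 reader mm [-65.3 -78.8] z 26.1 toolx [ 2.3e-03 -1.0e-04 -1.0e+00] jaw 90.17 F [-0.3 -0.6 -0.2] w 0.297
travel [ 0.0012 -0.0453 -0.0003] twist 0.003 j7 1.466
reader+x 10mm in tool [ 2.e-05 -1.e-02 -3.e-05]
reader+y 10mm in tool [ 0.e+00 -3.e-05  1.e-02]
```

View pics/side1.png

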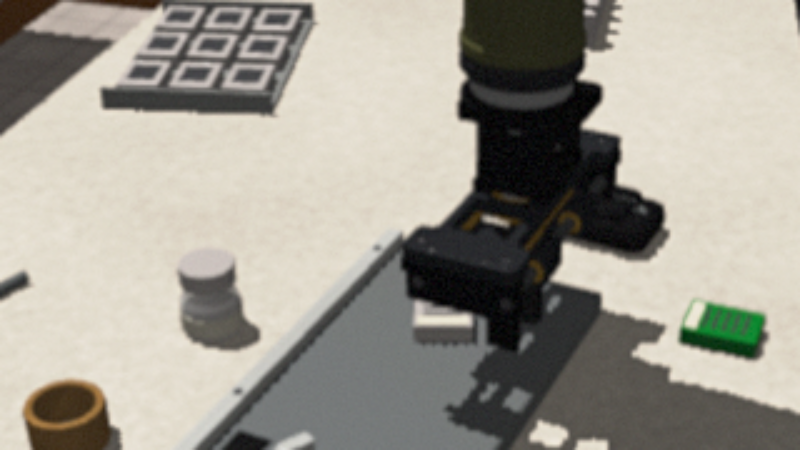

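View pics/top1.png

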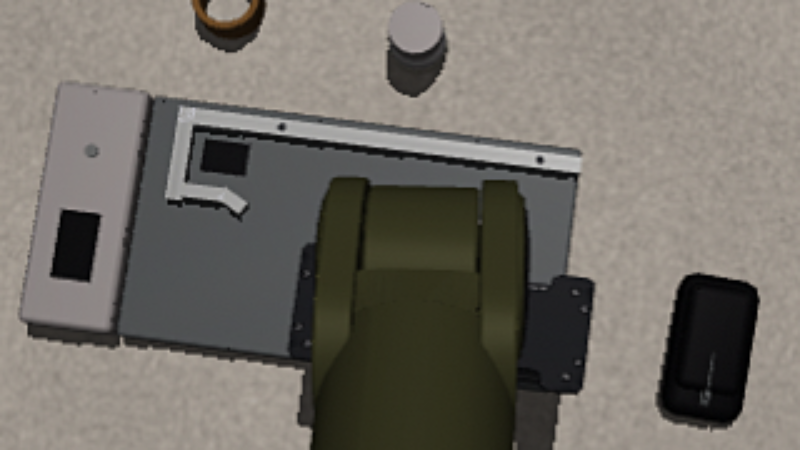

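The side view shows the fingertips on the bed behind the cassette, with the hand well clear of the jar and mouse. Now pushing towards the rail.

```bash
python3 -m pendant '[{"travel":[0.0005,-0.006,0],"twist":0.003},{"travel":[0.0005,-0.012,0],"twist":0.003},{"travel":[0.0005,-0.018,0],"twist":0.003},{"travel":[0.0005,-0.024,0],"twist":0.003},{"travel":[0.0005,-0.030,0],"twist":0.003},{"travel":[0.0005,-0.036,0],"twist":0.003},{"travel":[0.0005,-0.042,0],"twist":0.003},{"travel":[0.0005,-0.048,0],"twist":0.003},{"travel":[0.0005,-0.054,0],"twist":0.003},{"travel":[0.0005,-0.058,0],"twist":0.003}]'; python3 go.py 8 -79 0.0255 90
python3 - <<'E'
from h import *
for n in ["side"]:
    im=ctrl.get_image(n); cv2.imwrite(f"pics/{n}2.png",cv2.resize(im[210:340,200:400,::-1],None,fx=4,fy=4))
E
```

```text
time: 4.25
position: [0.5794, 0.0113, 0.0257]
tool_rot: [-1.102, 1.273, 1.099]
ft_force: [0.6, 0.5, -0.0]
grip_width: 0.304
t 4.25 reader mm [ -7.  -78.8] z 25.7 toolx [ 2.1e-03 -2.0e-04 -1.0e+00] jaw 89.99 F [ 0.5  0.6 -0. ] w 0.304
travel [ 0.0002 -0.015  -0.0002] twist -0.0001 j7 1.523
reader+x 10mm in tool [ 2.e-05 -1.e-02  0.e+00]
reader+y 10mm in tool [0.   0.   0.01]
```

View pics/side2.png

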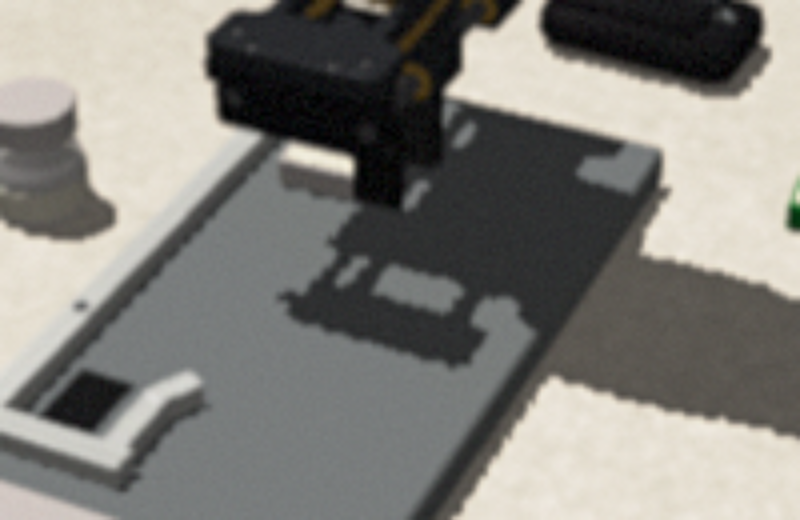

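The cassette at about (315, 170) is nearly square and still on the bed. Next come the last ~17 mm, in small steps while watching the force.

```bash
python3 -m pendant '[{"travel":[0.0002,-0.005,0],"twist":0},{"travel":[0.0002,-0.010,0],"twist":0},{"travel":[0.0002,-0.014,0],"twist":0},{"travel":[0.0002,-0.015,0],"twist":0},{"travel":[0.0002,-0.0155,0],"twist":0}]'; python3 go.py 10.5 -79 0.0255 90
python3 -m pendant '[{"travel":[0,-0.0010,0],"twist":0},{"travel":[0,-0.0017,0],"twist":0},{"travel":[0,-0.002,0],"twist":0}]'; python3 go.py 10.5 -79 0.0255 90
```

```text
time: 4.92
position: [0.5946, 0.0091, 0.0254]
tool_rot: [-1.102, 1.274, 1.1]
ft_force: [-2.3, 0.5, 1.2]
grip_width: 0.299
t 4.92 reader mm [  8.3 -78.7] z 25.4 toolx [ 1.4e-03 -1.0e-04 -1.0e+00] jaw 90.0 F [-2.4  0.2  1.2] w 0.299
travel [-0.0001 -0.0022 -0.0003] twist -0.0 j7 1.536
reader+x 10mm in tool [ 1.e-05 -1.e-02  0.e+00]
reader+y 10mm in tool [0.   0.   0.01]
time: 5.3
position: [0.595, 0.0094, 0.025]
tool_rot: [-1.1, 1.276, 1.103]
ft_force: [-5.6, 1.5, 3.6]
grip_width: 0.299
t 5.3 reader mm [  8.7 -78.4] z 25.0 toolx [-2.e-03  8.e-04 -1.e+00] jaw 90.0 F [-5.8  0.6  3.6] w 0.299
travel [-0.0005 -0.0018 -0.0006] twist 0.0 j7 1.537
reader+x 10mm in tool [-2.e-05 -1.e-02 -0.e+00]
reader+y 10mm in tool [ 0.   -0.    0.01]
```

Force built up with the cassette stopped, so it is against the rail. Backing off along -x, then up.

```bash
python3 -m pendant '[{"travel":[0,0.005,0],"twist":0},{"travel":[0,0.02,0],"twist":0},{"travel":[-0.02,0.03,0],"twist":0},{"travel":[-0.06,0.03,0],"twist":0},{"travel":[-0.09,0.03,0],"twist":0},{"travel":[-0.09,0.03,0],"twist":0.15},{"travel":[-0.09,0.03,0],"twist":0.15}]' -1; python3 go.py 38 -135 0.11 0
python3 - <<'E'
from h import *
for n in ["side"]:
    im=ctrl.get_image(n); cv2.imwrite(f"pics/{n}3.png",cv2.resize(im[210:340,200:400,::-1],None,fx=4,fy=4))
E
```

```text
time: 6.18
position: [0.5653, 0.0138, 0.1155]
tool_rot: [-0.988, 1.334, 0.991]
ft_force: [0.0, -0.1, -0.8]
grip_width: 0.007
t 6.17 reader mm [-21.4 -78.4] z 115.5 toolx [-9.0e-04  1.1e-03 -1.0e+00] jaw 81.5 F [ 0.  -0.1 -0.8] w 0.007
travel [ 0.0053 -0.0671 -0.0472] twist 1.4224 j7 1.317
reader+x 10mm in tool [-1.00e-05 -9.89e-03  1.48e-03]
reader+y 10mm in tool [1.00e-05 1.48e-03 9.89e-03]
```

View pics/side3.png

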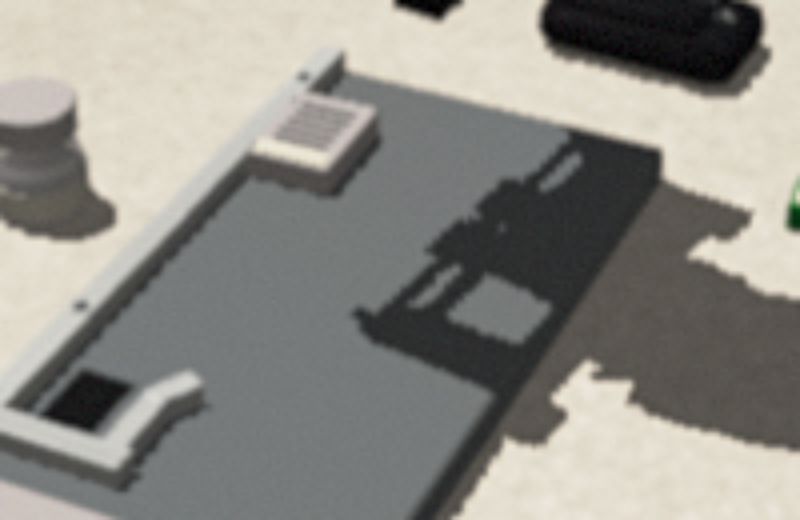

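The cassette at about (315, 135) lies flush along the rail. Turning the hand 90° and moving behind it.

```bash
python3 -m pendant '[{"travel":[0,-0.008,-0.006],"twist":0.18},{"travel":[0,-0.016,-0.012],"twist":0.36},{"travel":[0,-0.024,-0.018],"twist":0.54},{"travel":[0,-0.032,-0.024],"twist":0.72},{"travel":[0,-0.040,-0.030],"twist":0.90},{"travel":[0,-0.048,-0.036],"twist":1.08},{"travel":[0,-0.056,-0.042],"twist":1.26},{"travel":[0,-0.067,-0.047],"twist":1.42},{"travel":[0,-0.067,-0.047],"twist":1.422},{"travel":[0,-0.067,-0.047],"twist":1.422}]' -1; python3 go.py 38 -137 0.025 0
python3 - <<'E'
from fr import *
f=reader()
im=ctrl.get_image("side"); cv2.imwrite("pics/side4.png",cv2.resize(im[210:340,200:400,::-1],None,fx=4,fy=4))
b=cv2.imread("pics/side3.png")
# corners of top face read from enlarged view (side3): front-left, front-right, back-right, back-left
px=np.array([(250,142),(330,165),(376,106),(297,93)])/4+[200,210]
print((w2r(ray("side",px,.034),f)*1000).round(1).tolist())
E
```

```text
time: 7.48
position: [0.6149, -0.0502, 0.1143]
tool_rot: [0.111, 1.571, -0.11]
ft_force: [0.3, 0.1, 0.3]
grip_width: 0.004
t 7.47 reader mm [  37.  -134.4] z 114.3 toolx [-0.0031  0.0011 -1.    ] jaw 0.32 F [0.3 0.1 0.3] w 0.004
travel [ 0.0893 -0.0026  0.0013] twist 0.0055 j7 0.129
reader+x 10mm in tool [-3.e-05 -5.e-05  1.e-02]
reader+y 10mm in tool [1.e-05 1.e-02 6.e-05]
[[59.5, -68.9], [19.7, -67.5], [22.5, -118.2], [59.7, -113.1]]
```

View pics/side4.png

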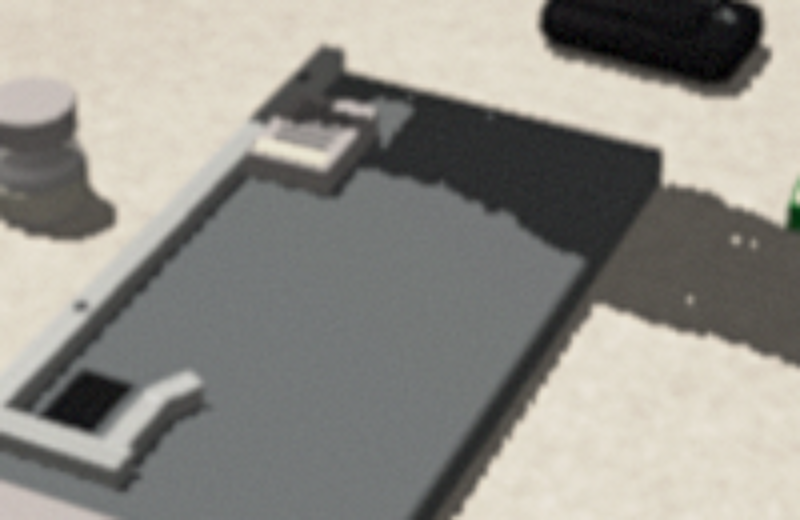

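The cassette is unmoved, its front edge at y≈-68 and so its rear at y≈-122. I lower the fingers to y=-142, behind it.

```bash
python3 -m pendant '[{"travel":[0.01,-0.0076,0.001],"twist":0.0055},{"travel":[0.04,-0.0076,0.001],"twist":0.0055},{"travel":[0.07,-0.0076,0.001],"twist":0.0055},{"travel":[0.085,-0.0076,0.001],"twist":0.0055},{"travel":[0.0893,-0.0076,0.001],"twist":0.0055},{"travel":[0.0893,-0.0076,0.001],"twist":0.0055}]'; python3 go.py 38 -120 0.025 0
python3 - <<'E'
from h import *
for n in ["side","top"]:
    im=ctrl.get_image(n); cv2.imwrite(f"pics/{n}5.png",cv2.resize(im[140:300,200:400,::-1],None,fx=3.7,fy=3.7))
E
```

```text
time: 8.28
position: [0.6151, -0.0578, 0.0256]
tool_rot: [0.116, 1.57, -0.114]
ft_force: [0.5, 0.2, 0.5]
grip_width: 0.008
t 8.28 reader mm [  38.3 -142. ] z 25.6 toolx [-0.002   0.0012 -1.    ] jaw -0.03 F [0.4 0.3 0.5] w 0.008
travel [ 0.0006  0.022  -0.0003] twist -0.0005 j7 0.194
reader+x 10mm in tool [-2.e-05  0.e+00  1.e-02]
reader+y 10mm in tool [ 1.e-05  1.e-02 -0.e+00]
```

View pics/side5.png

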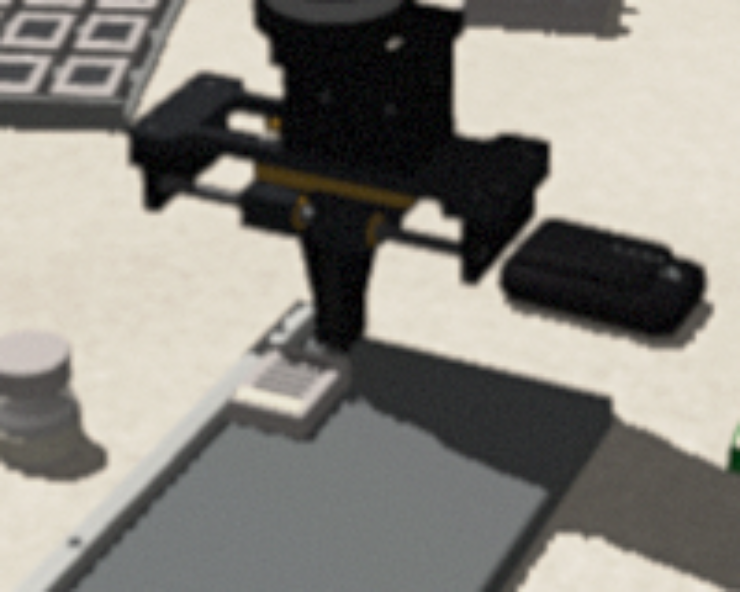

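View pics/top5.png

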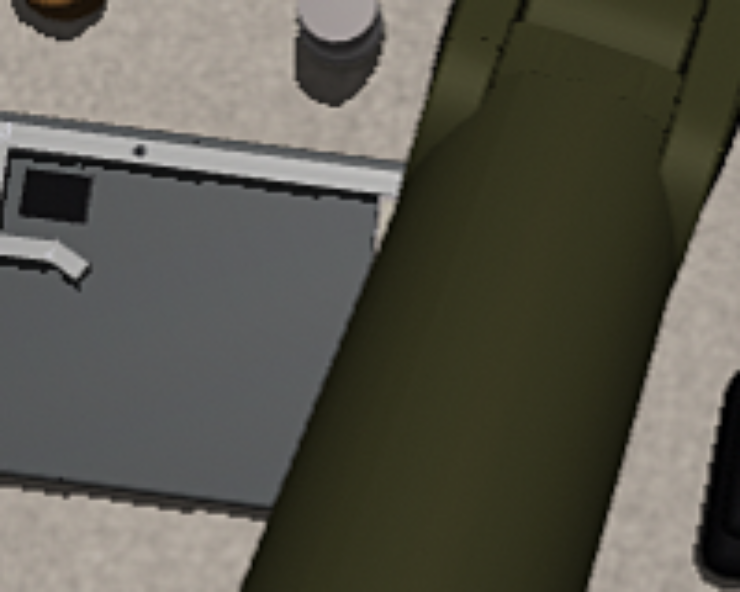

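The side view shows the shut fingers standing on the bed just behind the cassette's rear, clear of the rail. Starting the push along +y.

```bash
python3 -m pendant '[{"travel":[0.0004,0.005,0],"twist":0},{"travel":[0.0004,0.010,0],"twist":0},{"travel":[0.0004,0.015,0],"twist":0},{"travel":[0.0004,0.020,0.0002],"twist":0},{"travel":[0.0004,0.025,0.0004],"twist":0},{"travel":[0.0004,0.031,0.0006],"twist":0},{"travel":[0.0004,0.037,0.0008],"twist":0},{"travel":[0.0004,0.043,0.001],"twist":0},{"travel":[0.0004,0.049,0.001],"twist":0},{"travel":[0.0004,0.053,0.001],"twist":0}]'; python3 go.py 38.5 -40 0.025 0
python3 - <<'E'
from h import *
for n in ["side","top"]:
    im=ctrl.get_image(n); cv2.imwrite(f"pics/{n}6.png",cv2.resize(im[140:300,160:360,::-1],None,fx=3.7,fy=3.7))
E
```

```text
time: 9.62
position: [0.6244, -0.0049, 0.0259]
tool_rot: [0.116, 1.569, -0.114]
ft_force: [0.0, 0.4, 0.5]
grip_width: 0.003
t 9.62 reader mm [ 39.8 -88.2] z 25.9 toolx [-8.0e-04  1.5e-03 -1.0e+00] jaw -0.0 F [-0.   0.4  0.5] w 0.003
travel [ 0.001   0.0482 -0.0013] twist -0.0 j7 0.107
reader+x 10mm in tool [-1.e-05  0.e+00  1.e-02]
reader+y 10mm in tool [ 1.e-05  1.e-02 -0.e+00]
```

View pics/side6.png

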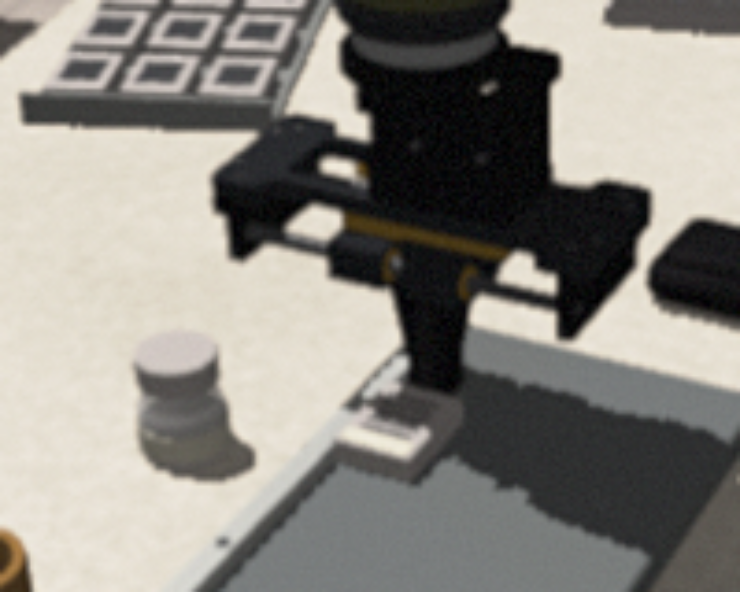

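View pics/top6.png

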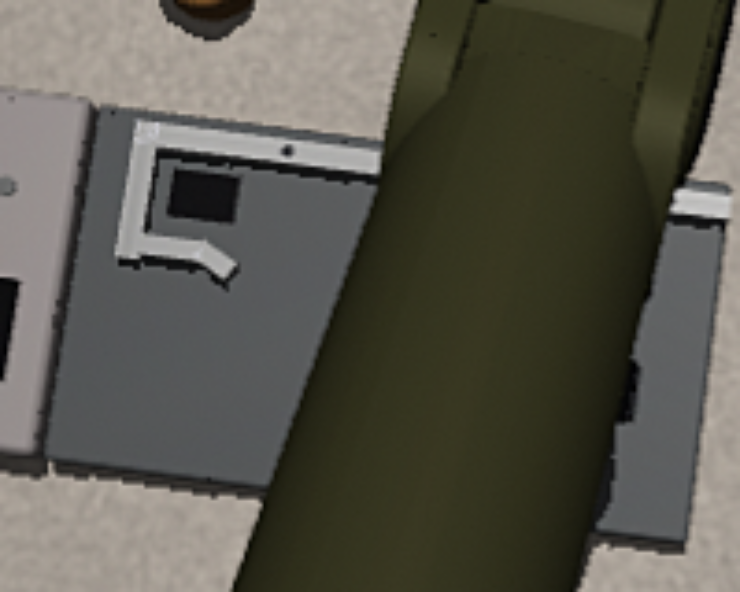

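The cassette is moving along and still at the rail in the side view, about (400, 430). I continue the push.

```bash
python3 -m pendant '[{"travel":[0.0006,0.006,-0.0003],"twist":0},{"travel":[0.0006,0.012,-0.0003],"twist":0},{"travel":[0.0006,0.018,-0.0003],"twist":0},{"travel":[0.0006,0.024,-0.0003],"twist":0},{"travel":[0.0006,0.030,-0.0003],"twist":0},{"travel":[0.0006,0.036,0],"twist":0},{"travel":[0.0006,0.042,0],"twist":0},{"travel":[0.0006,0.048,0],"twist":0},{"travel":[0.0006,0.054,0],"twist":0},{"travel":[0.0006,0.058,0],"twist":0}]'; python3 go.py 39 20 0.025 0
python3 - <<'E'
from h import *
for n in ["side"]:
    im=ctrl.get_image(n); cv2.imwrite(f"pics/{n}7.png",cv2.resize(im[180:340,160:360,::-1],None,fx=3.7,fy=3.7))
E
```

```text
time: 10.98
position: [0.6329, 0.0533, 0.0254]
tool_rot: [0.115, 1.569, -0.113]
ft_force: [-0.0, -0.7, 0.0]
grip_width: 0.005
t 10.97 reader mm [ 39.7 -29.4] z 25.4 toolx [-8.0e-04  1.8e-03 -1.0e+00] jaw 0.05 F [ 0.1 -0.7  0. ] w 0.005
travel [ 0.0005  0.0494 -0.0007] twist 0.0008 j7 0.015
reader+x 10mm in tool [-1.e-05 -1.e-05  1.e-02]
reader+y 10mm in tool [2.e-05 1.e-02 1.e-05]
```

View pics/side7.png

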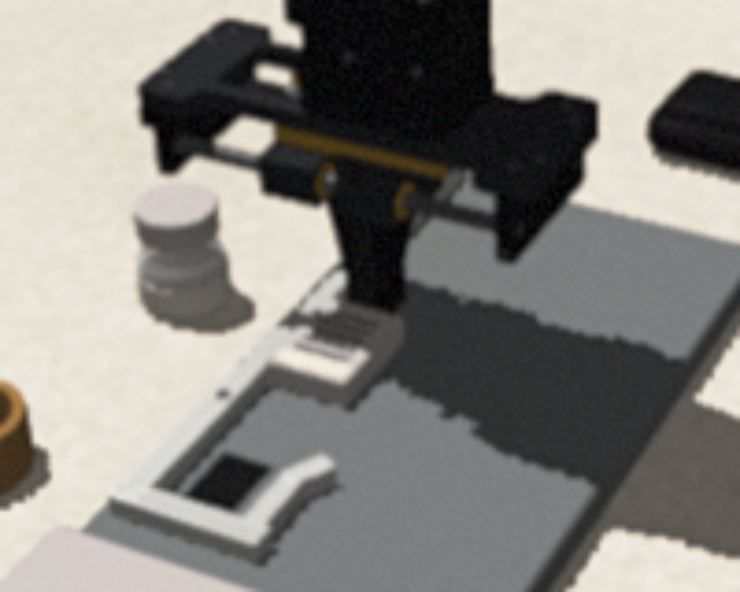

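The cassette is against the rail and square, heading for the mouth; the jar is untouched. Next I push it into the mouth.

```bash
python3 -m pendant '[{"travel":[0.0004,0.006,0],"twist":0},{"travel":[0.0004,0.012,0],"twist":0},{"travel":[0.0004,0.018,0],"twist":0},{"travel":[0.0004,0.024,0],"twist":0},{"travel":[0.0004,0.030,0],"twist":0},{"travel":[0.0004,0.035,0],"twist":0},{"travel":[0.0004,0.040,0],"twist":0},{"travel":[0.0004,0.045,0],"twist":0},{"travel":[0.0004,0.050,0],"twist":0},{"travel":[0.0004,0.055,0],"twist":0}]'; python3 go.py 39.5 57 0.025 0
python3 - <<'E'
from h import *
for n in ["side"]:
    im=ctrl.get_image(n); cv2.imwrite(f"pics/{n}8.png",cv2.resize(im[200:340,150:350,::-1],None,fx=4,fy=4))
E
```

```text
time: 12.28
position: [0.6409, 0.1087, 0.025]
tool_rot: [0.115, 1.569, -0.112]
ft_force: [-0.1, -0.5, 0.2]
grip_width: 0.006
t 12.28 reader mm [39.6 26.5] z 25.0 toolx [-7.0e-04  2.2e-03 -1.0e+00] jaw 0.08 F [-0.  -0.6  0.2] w 0.006
travel [ 0.0001  0.0305 -0.0001] twist 0.0014 j7 -0.068
reader+x 10mm in tool [-1.e-05 -1.e-05  1.e-02]
reader+y 10mm in tool [2.e-05 1.e-02 1.e-05]
```

View pics/side8.png

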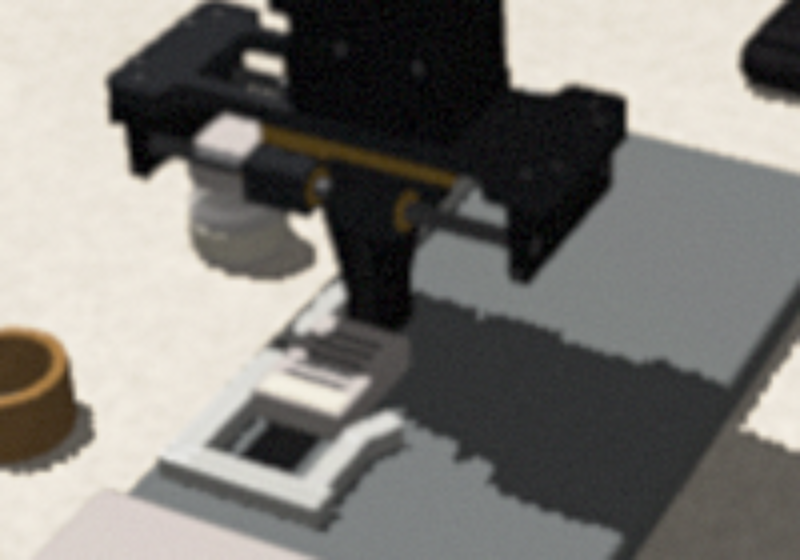

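The cassette's front is in the mouth, still on the rail. Final push, slower towards the stop.

```bash
python3 -m pendant '[{"travel":[0,0.005,0],"twist":0},{"travel":[0,0.010,0],"twist":0},{"travel":[0,0.015,0],"twist":0},{"travel":[0,0.020,0.0002],"twist":0},{"travel":[0,0.024,0.0002],"twist":0},{"travel":[0,0.027,0.0002],"twist":0},{"travel":[0,0.029,0.0003],"twist":0},{"travel":[0,0.0305,0.0003],"twist":0},{"travel":[0,0.0315,0.0003],"twist":0}]'; python3 go.py 39.5 60 0.025 0
python3 -m pendant '[{"travel":[0,0.001,0],"twist":0},{"travel":[0,0.0018,0],"twist":0}]'; python3 go.py 39.5 60 0.025 0
```

```text
time: 13.45
position: [0.6458, 0.1408, 0.0251]
tool_rot: [0.115, 1.569, -0.111]
ft_force: [0.0, -0.2, -1.1]
grip_width: 0.004
t 13.45 reader mm [39.8 59.1] z 25.1 toolx [-6.0e-04  2.8e-03 -1.0e+00] jaw 0.13 F [ 0.  -0.2 -1.1] w 0.004
travel [ 0.0001  0.0009 -0.0003] twist 0.0022 j7 -0.114
reader+x 10mm in tool [-1.e-05 -2.e-05  1.e-02]
reader+y 10mm in tool [3.e-05 1.e-02 2.e-05]
time: 13.7
position: [0.646, 0.1417, 0.0251]
tool_rot: [0.114, 1.569, -0.112]
ft_force: [-1.3, -1.8, 1.0]
grip_width: 0.005
t 13.7 reader mm [39.8 59.9] z 25.1 toolx [-0.001   0.0016 -1.    ] jaw 0.1 F [-1. -2.  1.] w 0.005
travel [ 0.0001  0.0001 -0.0003] twist 0.0018 j7 -0.117
reader+x 10mm in tool [-1.e-05 -2.e-05  1.e-02]
reader+y 10mm in tool [1.e-05 1.e-02 2.e-05]
```

```bash
python3 -m pendant '[{"travel":[0,0.001,0.0002],"twist":0},{"travel":[0,0.002,0.0004],"twist":0},{"travel":[0,0.002,0.0006],"twist":0}]'; python3 go.py 39.5 60 0.025 0
python3 -m pendant '[{"travel":[0,0.001,0],"twist":0},{"travel":[0,0.002,0.0004],"twist":0},{"travel":[0,0.002,0.0006],"twist":0}]'; python3 go.py 39.5 60 0.025 0
```

```text
time: 14.08
position: [0.6462, 0.1416, 0.0249]
tool_rot: [0.114, 1.571, -0.115]
ft_force: [-2.3, -5.5, 2.2]
grip_width: 0.005
t 14.07 reader mm [40.  59.9] z 24.9 toolx [-2.8e-03 -6.0e-04 -1.0e+00] jaw 0.04 F [-1.5 -5.8  2.2] w 0.005
travel [-0.0001  0.0001 -0.0005] twist 0.0007 j7 -0.119
reader+x 10mm in tool [-3.e-05 -1.e-05  1.e-02]
reader+y 10mm in tool [-1.e-05  1.e-02  1.e-05]
time: 14.45
position: [0.6463, 0.1416, 0.0248]
tool_rot: [0.112, 1.572, -0.117]
ft_force: [-2.6, -5.7, 2.1]
grip_width: 0.007
t 14.45 reader mm [40.2 59.9] z 24.8 toolx [-0.0046 -0.0029 -1.    ] jaw -0.01 F [-1.8 -6.   2.1] w 0.007
travel [-0.0002  0.0001 -0.0007] twist -0.0003 j7 -0.122
reader+x 10mm in tool [-4.e-05  0.e+00  1.e-02]
reader+y 10mm in tool [-4.e-05  1.e-02 -0.e+00]
```

Stopped hard at 59.9 mm with 6 N, so it is home against the stop. I withdraw along -y, lift, and move away so the top camera can see.

```bash
python3 -m pendant '[{"travel":[0,-0.003,0],"twist":0},{"travel":[0,-0.015,-0.001],"twist":0},{"travel":[0,-0.035,-0.001],"twist":0},{"travel":[-0.03,-0.035,-0.001],"twist":0},{"travel":[-0.07,-0.035,-0.001],"twist":0},{"travel":[-0.12,-0.035,-0.005],"twist":0},{"travel":[-0.15,-0.06,-0.04],"twist":0},{"travel":[-0.15,-0.10,-0.08],"twist":0},{"travel":[-0.15,-0.15,-0.10],"twist":0},{"travel":[-0.15,-0.20,-0.10],"twist":0}]'
cat > chk.py <<'E'
from fr import *
f=reader(); import sys
k=sys.argv[1]
for n in ["side","top"]:
    im=ctrl.get_image(n)[:,:,::-1].copy(); cv2.imwrite(f"pics/{n}{k}full.png",im)
    cv2.imwrite(f"pics/{n}{k}.png",cv2.resize(im[155:335,130:350] if n=="side" else im[120:300,130:350],None,fx=3.3,fy=3.3,interpolation=cv2.INTER_CUBIC))
    P=r2w(np.array([(20,71),(60,71),(60,125),(20,125)])/1e3,.034,f); print(n,proj(n,P).round(1).tolist())
E
python3 chk.py 9
```

```text
time: 15.7
position: [0.517, -0.0428, 0.1758]
tool_rot: [0.115, 1.572, -0.114]
ft_force: [1.0, 0.8, 0.2]
grip_width: 0.005
side [[241.2, 296.9], [219.1, 290.2], [199.7, 310.4], [222.5, 317.8]]
top [[227.4, 203.9], [230.7, 182.5], [201.6, 178.8], [198.2, 200.2]]
```

View pics/side9.png

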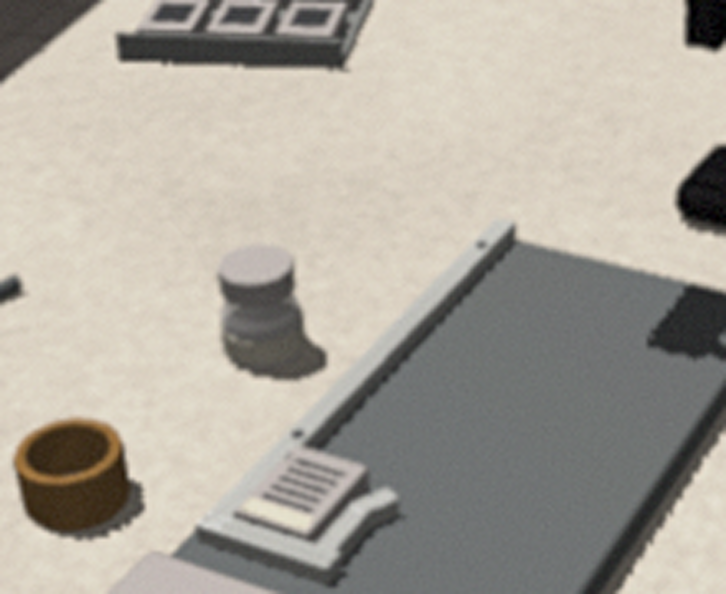

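View pics/top9.png

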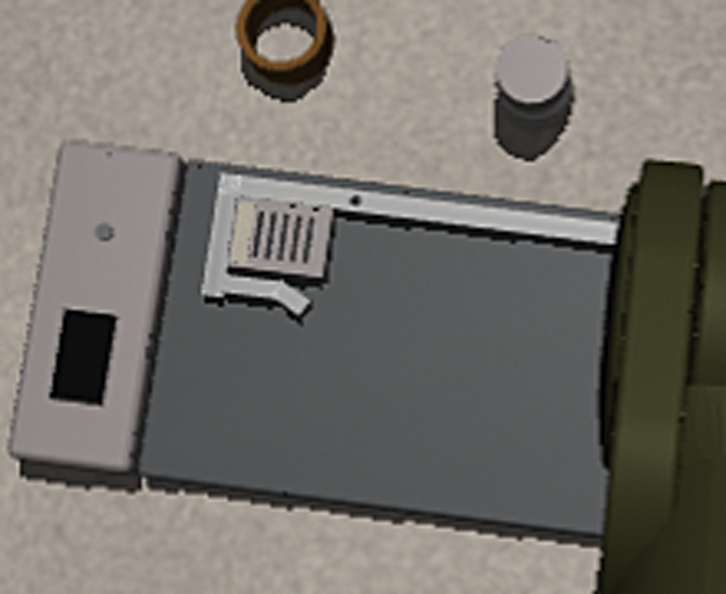

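```bash
python3 - <<'E'
from fr import *
from meas import fit
f=reader(); im=cv2.imread("pics/top9full.png").astype(np.float32).mean(2); im0=cv2.imread("pics/top0.png").astype(np.float32).mean(2)
def prof(a,b,z,n=121,I=im):  # sample along reader segment at height z
    t=np.linspace(0,1,n)[:,None]; p=np.array(a)*(1-t)+np.array(b)*t
    q=proj("top",r2w(p/1e3,z,f)).astype(np.float32); return p,cv2.remap(I,q[:,0].reshape(-1,1),q[:,1].reshape(-1,1),cv2.INTER_LINEAR).ravel()
def cr(v,th):
    k=np.where((v[:-1]-th)*(v[1:]-th)<=0)[0]; return k
for x in (27,34,40,46,53):
    p,v=prof((x,85),(x,60),.034); g=np.gradient(v); print("rear edge x",x,"y",p[np.argmin(g),1].round(1),"min",g.min().round(1))
for y in (76,84,90,102):
    p,v=prof((32,y),(12,y),.034); g=np.gradient(v); print("-x edge y",y,"x",p[np.argmin(g[:90]),0].round(1))
for y in (80,100,110):
    p,v=prof((50,y),(72,y),.034,23); print("rail profile y",y,v.astype(int).tolist())
for y in (104,112,118):
    p,v=prof((50,y),(72,y),.03,23,im0); print("rail empty y",y,v.astype(int).tolist())
E
```

```text
rear edge x 27 y 72.1 min -9.8
rear edge x 34 y 71.9 min -14.1
rear edge x 40 y 83.8 min -10.9
rear edge x 46 y 71.5 min -13.7
rear edge x 53 y 72.3 min -6.7
-x edge y 76 x 20.8
-x edge y 84 x 20.5
-x edge y 90 x 21.0
-x edge y 102 x 21.0
rail profile y 80 [137, 133, 134, 143, 152, 154, 152, 90, 53, 100, 137, 163, 177, 173, 170, 169, 169, 169, 173, 177, 168, 155, 112]
rail profile y 100 [155, 153, 150, 149, 148, 148, 147, 145, 148, 153, 163, 172, 171, 170, 169, 168, 166, 167, 174, 178, 181, 149, 101]
rail profile y 110 [46, 44, 45, 100, 150, 148, 145, 144, 142, 136, 141, 164, 173, 169, 168, 167, 167, 166, 170, 174, 169, 156, 108]
rail empty y 104 [26, 56, 83, 82, 73, 32, 9, 10, 18, 34, 83, 149, 158, 150, 147, 144, 143, 141, 146, 150, 152, 142, 104]
rail empty y 112 [39, 64, 74, 75, 52, 28, 15, 13, 18, 46, 87, 123, 154, 151, 144, 144, 144, 143, 144, 148, 151, 152, 129]
rail empty y 118 [74, 74, 75, 77, 72, 35, 9, 10, 17, 30, 72, 139, 157, 149, 145, 143, 141, 139, 144, 148, 150, 143, 110]
```

```bash
python3 - <<'E'
import cv2
im=cv2.imread("pics/top9full.png")[165:220,185:250]
cv2.imwrite("pics/z9.png",cv2.resize(im,None,fx=10,fy=10,interpolation=cv2.INTER_NEAREST))
E
```

```text
(no output)
```

View pics/z9.png

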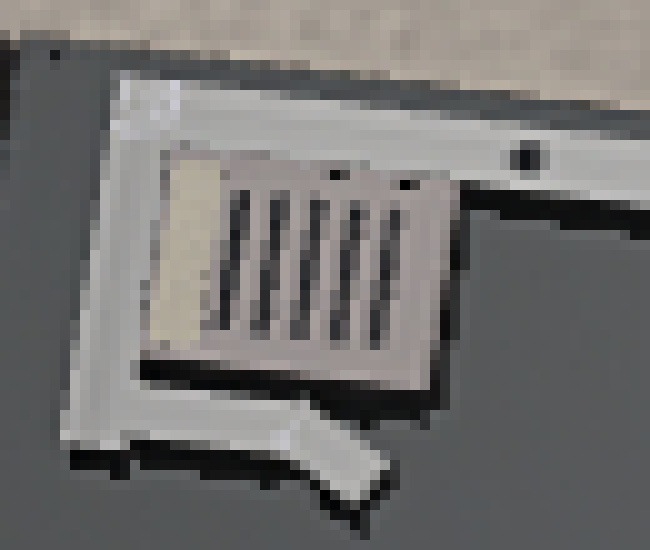

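```bash
python3 - <<'E'
import cv2,numpy as np
a=cv2.imread("pics/side0.png").astype(int);b=cv2.imread("pics/side9full.png").astype(int)
c=cv2.imread("pics/top0.png").astype(int);d=cv2.imread("pics/top9full.png").astype(int)
for n,A,B,(x0,y0,x1,y1) in [("jar side",a,b,(190,225,232,270)),("core side",a,b,(132,278,172,318)),("mouse side",a,b,(332,195,395,232)),("jar top",c,d,(275,125,307,168)),("core top",c,d,(198,112,235,150))]:
    print(n,np.abs(A-B)[y0:y1,x0:x1].max(2).mean().round(1))
from h import *
im=ctrl.get_image("wrist"); cv2.imwrite("pics/w9.png",im[:,:,::-1]); s=ctrl.get_state(); print(s['time'],s['qd'].round(3) if hasattr(s['qd'],'round') else s['qd'])
E
```

```text
jar side 15.6
core side 12.4
mouse side 12.7
jar top 19.1
core top 16.8
15.85 [-0.032  0.03  -0.067 -0.017 -0.037  0.002 -0.015]
```

View pics/side9full.png

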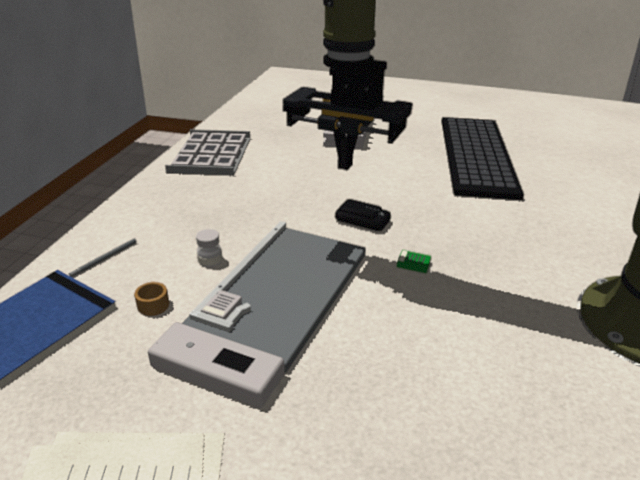

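The jar (208, 248), core (152, 298) and mouse (363, 214) sit at the same pixels as in the first picture, and the hand is well clear. I let the arm settle, then hand in.

```bash
python3 -m pendant '[{"travel":[0,0,0],"twist":0},{"travel":[0,0,0],"twist":0},{"travel":[0,0,0],"twist":0}]'; python3 -c "
from bench import ctrl
print(ctrl.close_job())"
```

```text
time: 16.23
position: [0.5182, -0.0446, 0.1761]
tool_rot: [0.118, 1.571, -0.121]
ft_force: [-0.1, 0.1, -0.7]
grip_width: 0.004
the job is handed in; nothing more can be done
None
```

The cassette is in the corner pocket, against both the rail and the end stop, and I handed the job in at 16.2 s with the hand clear. I pushed its long side flush to the rail with two fingertips. Then I turned the hand 90° and slid it along the rail from behind with the fingers shut.

**Rail and stop:** The fingers stopped with about 6 N against the rail, and again with 6 N against the stop. In the last top view the free long edge is at x ≈ 20.8 mm (ideal 20) and the rear edge at y ≈ 72 mm (ideal 71). Both are within the camera's roughly 2 mm accuracy. From the fingertip position the rear edge comes out at about 71.2 mm.

**Unclear sign:** Two single dark pixels show between the cassette and the rail near its rear end. That could be a shadow or a gap of less than a millimetre. The cassette's free edge is parallel to the rail, so I left it alone.

**Bystanders:** The jar, core and mouse look to be at the same pixels as at the start. A numeric image comparison of them did not settle it: it showed small differences everywhere, which I put down to a brightness change.

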